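Stack the printer roller's spacers on their spindle

ROBOT

A 6-joint arm with a two-finger parallel gripper is mounted at the origin on the work surface. World frame = base frame: x ahead of the robot, y to its left, z up, the work surface at z = 0. Lengths are in mm, angles in rad, forces in N, time in s.
With the tool pointing down it reaches from about 350 to 775 mm from the base axis. Payload 7.3 kg.
Tool frame: the origin (TCP) lies between the finger pads; the fingertips stand 14 mm ahead of it and the grasp point (between the pads) lies 5 mm behind it; z points along the fingers, y is the line along which they close (so a half turn about z gives the same grasp; the last joint's range is limited). The gripper opens to 92 mm and grips with 3 to 60 N. Pads are 19 mm wide; open, the fingers measure 130 mm over their backs; the gripper's body (75 mm by 190 mm) begins 47 mm behind the grasp point.
Start: joints at [-1.307, 0.342, 1.524, -0, 1.275, -0.146], TCP at [209.197, -481.539, 240.741] pointing down, gripper open.
Joint ranges: [-2.53, 2.53], [-0.77, 2.02], [0.04, 2.7], [-1, 4.14], [0.28, 2.66], [-3.11, 3.11]. Speed limits (rad/s): [2.57, 2.57, 3.14, 3.14, 3.14, 3.14].

INTERFACE

Orientations are given as [roll, pitch, yaw] about the fixed x, y, z axes, in that order (R = Rz(yaw) Ry(pitch) Rx(roll)).
In Python, from plant import get_obs, cams, close_job gives the robot as it stands. The module is installed in compiled form; this text tells all that it offers.
- The arm moves only by the shell command python3 -m creep 'ROWS'. ROWS is JSON, a list of rows, each an object of numbers: "hand": the opening, from 0 (shut) to 1 (fully open); "tx", "ty", "tz": the shift along the tool's x, y, z in m; "spin": the turn about the tool's z in degrees. In form: [{"hand": .., "tx": .., "ty": .., "tz": .., "spin": ..}, ...]. A call has 1 to 5 rows; each row shifts and turns the commanded pose from where the row before left it, along the tool's axes as they then stand; what a row does not reach is not made up. A row lasts 1/8 s, in which the tool goes at most 62.5 mm and 10.7 degrees, less where a joint would pass 70% of its speed; a pose out of reach is approached as far as the arm can. A call is refused whole if a number of a shift passes 0.0625 or a number of a turn 10.7, either way. A call with a gripper value outside its range is refused whole. The fingers move at their own pace and stop on an object; the grip force is fixed at half the most. Time passes only in rows, so rows that do not move let the fingers close. It gives the time, the measured TCP pose, the force, the opening and the grip force at its end, in the units of the state.
- get_obs(): the state, without advancing time (a new reading comes with each control period).
- cams.capture(name): name is "scene" or "top" or "wrist"; returns a dict with "color" (384x512x3 uint8, red, green, blue), "K" (3x3 intrinsics, pixels), "R" (3x3) and "t" (3): a world point X has camera coordinates R X + t. Camera axes: x right, y down, z forward; pixel columns grow to the right and rows downward; lengths in mm; the calibration is good to about 2 mm. A picture is of the moment at which its call begins. There is no depth.
- close_job(): hands the job in; it is judged then, once.
The state is a dict: "time": time; "joint_positions": joint angles; "dq": joint speeds; "tau": joint torques, N m; "tool_pos": TCP position; "tcp_rot": TCP orientation; "contact_force": force on the tool from outside, world axes, zero at the start; "moment": the same for the moment, N m; "grip_width": finger opening in mm; "finger_force": force on a finger pad.
Only numpy, scipy, OpenCV 4.12 (cv2) and the standard library are available. Lean on these libraries where they do the work, as an engineer would, in place of code of your own. Each camera call takes 0.05 s, during which the arm holds its last target. There are 200 camera calls.

TASK

Rebuild the roller of the dismantled printer: thread the largest of the three coloured plastic spacer rings over the upright brass spindle until it lies flat on the shoulder at the foot, then thread the smallest ring over the spindle so that it lies flat on top of the large one. Leave the middle-sized ring lying where it is.

Things in the scene. Friction and masses are not known exactly. Their poses are not given: they have to be found in the camera images.
- arbor_seat (a point): upright brass spindle on a heavy fixed stand. The stand is a dark round foot, 110 mm across and 12 mm thick, with a bright round shoulder 48 mm across rising 10 mm above it. The point is the centre of the shoulder's top face, 22 mm above the table, on the spindle's axis; z points up along the spindle. The spindle rises 62 mm above this point (tip 84 mm above the table) and tapers evenly from 18 mm diameter at the shoulder to 8 mm near its rounded tip
- big_mid (a point): the largest, blue hollow plastic spacer ring lying flat on the table, 22 mm thick, with a straight 26 mm hole through it; outer diameter 62 mm, mass about 50 g. The point is its centre, half-way up on the hole's axis, 11 mm above its underside; z points along the hole
- medium_mid (a point): the middle-sized, yellow hollow plastic spacer ring lying flat on the table, 22 mm thick, with a straight 26 mm hole through it; outer diameter 48 mm, mass about 30 g. The point is its centre, half-way up on the hole's axis, 11 mm above its underside; z points along the hole. To be left alone
- small_mid (a point): the smallest, red hollow plastic spacer ring lying flat on the table, 22 mm thick, with a straight 26 mm hole through it; outer diameter 36 mm, mass about 18 g. The point is its centre, half-way up on the hole's axis, 11 mm above its underside; z points along the hole
Not all that is in view belongs to the job. Of the things shaped like the part that bears big_mid, the blue one is meant.

How it is judged (in metres and radians):
On the way, in this order (a step that is already met when the one before it is completed fails the run):
1. the largest ring is on the spindle and lies flat on the shoulder (horizontal distance between big_mid and arbor_seat below 0.012 m and z of big_mid in the frame of arbor_seat between 0.005 and 0.017 m and angle between the z axis of big_mid and the z axis of arbor_seat, either way round below 0.175 rad), for 0.2 s.
2. the smallest ring is on the spindle and lies flat on the largest (all of step 1 and horizontal distance between small_mid and arbor_seat below 0.014 m and z of small_mid in the frame of arbor_seat between 0.027 and 0.039 m and angle between the z axis of small_mid and the z axis of arbor_seat, either way round below 0.175 rad), for 0.2 s.
At the end, for the whole second after the job is handed in: Largest ring round the spindle on the shoulder (height within 6 mm, 12 mm of the axis), smallest ring on top of it (within 6 mm, 14 mm of the axis), both flat within 10 degrees, at rest and let go; middle-sized ring within 30 mm of where it lay (all of step 2 and distance of medium_mid from where it was at the start of the episode below 0.03 m and linear speed of each of big, small below 0.02 m/s); the robot touches nothing.
It fails at once if the middle-sized ring is moved more than 30 mm from its place (distance of medium_mid from where it was at the start of the episode above 0.03 m).
It also fails if it takes over 59 s, if anything falls off the work surface, if the arm or the gripper's body presses on something with over 40 N, if the wrist force passes 120 N, or if a joint passes its speed limit or range.

## Working session

There is one attempt and no reset: what is moved stays moved. The work goes in short steps, Python scripts to look and compute and a shell command to move; the robot and the scene stay as the last step left them, time stands still between calls to the robot, and variables do not carry over. Pictures are saved under pics/ and viewed, at most 13 in all, crops included, and the job is handed in when it is done.

```bash
mkdir -p pics
python3 - <<'E'
from plant import get_obs,cams
import cv2,numpy as np
o=get_obs();print({k:np.round(v,3).tolist() for k,v in o.items()})
ims=[]
for n in("top","scene"):
    c=cams.capture(n);np.savez(f'pics/{n}.npz',**c);cv2.imwrite(f'pics/{n}.png',c['color'][:,:,::-1]);print(n,np.round(c['K'],1).tolist(),np.round(c['R'],3).tolist(),np.round(c['t'],1))
E
```

```text
{'time': 0.0, 'joint_positions': [-1.307, 0.343, 1.525, 0.0, 1.275, -0.146], 'dq': [0.002, 0.001, 0.001, -0.0, -0.001, -0.001], 'tau': [0.002, -43.124, -24.422, 0.072, 0.056, -0.0], 'tool_pos': [209.101, -481.149, 240.055], 'tcp_rot': [-3.14, -0.0, 0.41], 'contact_force': [-0.756, -0.535, -0.28], 'moment': [-0.034, 0.017, -0.058], 'finger_force': 0.0, 'grip_width': 91.627}
top [[415.0, 0.0, 259.2], [0.0, 415.0, 193.7], [0.0, 0.0, 1.0]] [[0.011, -1.0, -0.014], [-0.989, -0.009, -0.144], [0.144, 0.015, -0.989]] [  3.1 486.6 885.9]
scene [[415.1, 0.0, 253.7], [0.0, 415.1, 191.9], [0.0, 0.0, 1.0]] [[-0.811, 0.585, 0.023], [0.336, 0.498, -0.8], [-0.479, -0.641, -0.6]] [ 386.8 -134.9 1082.4]
```

View pics/top.png

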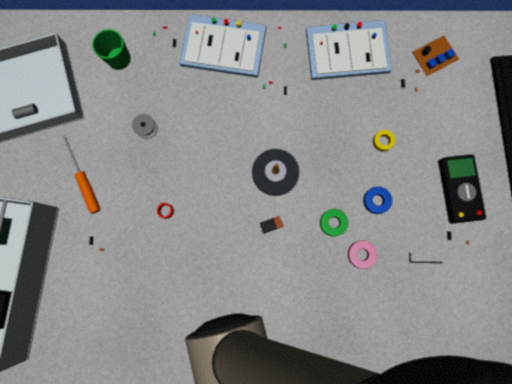

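View pics/scene.png

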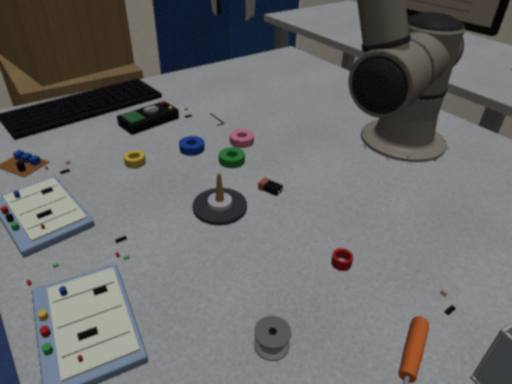

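Top view: blue ring (378,200), yellow (384,140), red (165,211), stand (275,172); green and pink are decoys. The scene view shows the same things: blue (192,145), red (342,259), stand (220,205), all flat.

```bash
cat > h.py <<'E'
import cv2,numpy as np
def ray(c,uv,z):
    d=c['R'].T@np.linalg.inv(c['K'])@np.array([uv[0],uv[1],1.]);o=-c['R'].T@c['t']
    return o+d*(z-o[2])/d[2]
def masks(img):
    h=cv2.cvtColor(img,cv2.COLOR_RGB2HSV);H,S,V=cv2.split(h)
    return dict(blue=(H>105)&(H<130)&(S>150)&(V>60),yellow=(H>22)&(H<34)&(S>140)&(V>80),red=((H<5)|(H>174))&(S>150)&(V>60),foot=(V<75)&(S<90))
def centre(c,name,near,z):
    m=masks(c['color'])[name].astype(np.uint8)
    cs,_=cv2.findContours(m,cv2.RETR_EXTERNAL,cv2.CHAIN_APPROX_NONE)
    cs=[k for k in cs if cv2.contourArea(k)>30]
    k=min(cs,key=lambda k:np.hypot(*(k.reshape(-1,2).mean(0)-near)))
    k=cv2.convexHull(k);M=cv2.moments(k);uv=np.array([M['m10'],M['m01']])/M['m00']
    P=ray(c,uv,z);dist=np.linalg.norm(P+c['R'].T@c['t'])
    (_, _),wh,_=cv2.fitEllipse(k) if len(k)>4 else ((0,0),(0,0),0)
    return uv,P,(np.array(wh)+1)*dist/c['K'][0,0]
E
python3 - <<'E'
from h import *
near=dict(top=dict(blue=(378,200),yellow=(384,140),red=(165,211),foot=(275,172)),scene=dict(blue=(192,145),yellow=(134,159),red=(342,259),foot=(220,205)))
for n in near:
    c=dict(np.load(f'pics/{n}.npz'))
    for k,p in near[n].items():
        uv,P,s=centre(c,k,p,6 if k=='foot' else 11);print(n,k,uv.round(1),P.round(1),s.round(1))
E
```

```text
top blue [377.5 199.9] [ 478.4 -259.9   11. ] [64.1 66.7]
top yellow [383.9 139.8] [ 618.7 -278.8   11. ] [51.6 53.9]
top red [164.5 210.1] [450.6 223.1  11. ] [36.7 39.3]
top foot [275.1 171.9] [542.  -27.7   6. ] [108.4 108.8]
scene blue [191.2 143.1] [ 471.6 -271.4   11. ] [35.2 63. ]
scene yellow [133.8 156.6] [ 612.8 -290.    11. ] [30.2 50.8]
scene red [342.2 258.7] [446.4 220.3  11. ] [37.1 39.3]
scene foot [219.4 206.3] [542.5 -27.4   6. ] [ 76.9 111.3]
```

```bash
python3 -m creep '[{"hand":1,"tx":0.056,"ty":-0.016,"tz":0.01},{"hand":1,"tx":0.056,"ty":-0.016,"tz":0.01},{"hand":1,"tx":0.056,"ty":-0.016,"tz":0.01},{"hand":1,"tx":0.056,"ty":-0.016,"tz":0.01},{"hand":1,"tx":0.056,"ty":-0.016,"tz":0.01}]'; python3 -m creep '[{"hand":1,"tx":0.055,"ty":-0.0155,"tz":0.01},{"hand":1,"spin":8.7},{"hand":1,"spin":8.7},{"hand":1,"spin":8.7},{"hand":0.9}]'
cat > w.py <<'E'
import sys
from plant import get_obs,cams
from h import *
def delta(o,P):  # world displacement to tool axes
    from scipy.spatial.transform import Rotation as R
    return R.from_euler('xyz',o['tcp_rot']).as_matrix().T@(np.array(P)-o['tool_pos'])
def look(pts,save=None):
    o=get_obs();c=cams.capture('wrist')
    if save:cv2.imwrite(save,c['color'][:,:,::-1])
    print('t',o['time'],'tcp',np.round(o['tool_pos'],1),np.round(o['tcp_rot'],3),'w',round(o['grip_width'],1),'F',np.round(o['contact_force'],1))
    for k,P in pts.items():
        p=c['R']@np.array(P,float)+c['t'];uv=(c['K']@p)[:2]/p[2];print(k,'expect px',uv.round(1),'tool delta',delta(o,P).round(1))
        try:
            u,Q,s=centre(c,k,uv,P[2]);print('  seen',u.round(1),Q.round(1),s.round(1),'delta',delta(o,Q).round(1))
        except Exception as e:print('  none',e)
    return o,c
E
python3 - <<'E'
from w import *
look(dict(blue=(478.4,-259.9,11)),'pics/w1.png')
E
```

```text
t 0.1 tcp [ 209.1 -481.2  240.1] [-3.14 -0.    0.41] w 91.6 F [-0.6 -1.  -0.8]
blue expect px [ 149.2 -215.6] tool delta [335.1 -95.4 229.3]
  none min() iterable argument is emptyinvalid input at $[0]: expected keys hand, tx, ty, tz, spin
invalid input at $[0]: expected keys hand, tx, ty, tz, spin
```

View pics/w1.png

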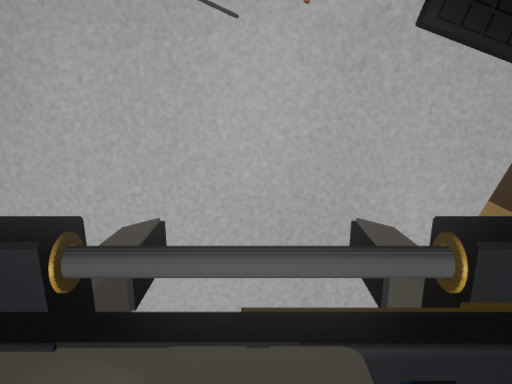

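The wrist view shows the open fingers at the bottom (about (140,260) and (385,260)) with only bare table ahead. The move was refused because every key is required.

```bash
python3 -m creep '[{"hand":1,"tx":0.056,"ty":-0.016,"tz":0.01,"spin":0},{"hand":1,"tx":0.056,"ty":-0.016,"tz":0.01,"spin":0},{"hand":1,"tx":0.056,"ty":-0.016,"tz":0.01,"spin":0},{"hand":1,"tx":0.056,"ty":-0.016,"tz":0.01,"spin":8.7},{"hand":0.9,"tx":0,"ty":0,"tz":0.01,"spin":8.7}]'; python3 -m creep '[{"hand":0.9,"tx":0,"ty":0,"tz":0,"spin":8.7},{"hand":0.9,"tx":0,"ty":0,"tz":0,"spin":0}]'
python3 - <<'E'
from w import *
look(dict(blue=(478.4,-259.9,11)),'pics/w2.png')
E
```

```text
time: 0.78
tool_pos: [391.7, -330.6, 190.2]
tcp_rot: [-3.141, -0.0, 0.107]
contact_force: [-0.3, -0.4, -0.7]
grip_width: 85.9
finger_force: 0.0
time: 1.02
tool_pos: [389.2, -333.3, 190.4]
tcp_rot: [-3.141, 0.0, -0.044]
contact_force: [-0.1, -0.1, 0.5]
grip_width: 82.2
finger_force: 0.0
t 1.025 tcp [ 389.2 -333.3  190.4] [-3.141  0.    -0.044] w 82.2 F [-0.1 -0.1  0.5]
blue expect px [173.7  79.5] tool delta [ 86.  -77.2 179.4]
  seen [169.4  79.6] [ 478.5 -256.    11. ] [67.2 72.7] delta [ 85.9 -81.1 179.4]
```

View pics/w2.png

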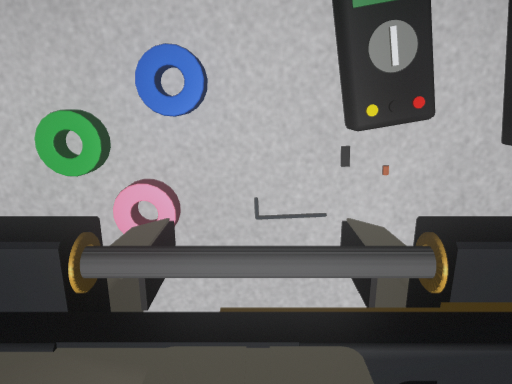

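The blue ring shows cleanly at (170,80), with green and pink to its left. It is 4 mm off the top-view estimate, so I'll use the mean.

```bash
python3 -m creep '[{"hand":0.9,"tx":0.043,"ty":-0.0395,"tz":0,"spin":0},{"hand":0.9,"tx":0.043,"ty":-0.0395,"tz":0,"spin":0},{"hand":0.9,"tx":0,"ty":0,"tz":0.05,"spin":0},{"hand":0.9,"tx":0,"ty":0,"tz":0.05,"spin":0},{"hand":0.9,"tx":0,"ty":0,"tz":0.02,"spin":0}]';python3 -m creep '[{"hand":0.9,"tx":0,"ty":0,"tz":0,"spin":0}]'
```

```text
time: 1.7
tool_pos: [477.3, -257.7, 67.9]
tcp_rot: [-3.139, 0.004, -0.042]
contact_force: [0.9, 0.6, 0.7]
grip_width: 82.6
finger_force: 0.0
time: 1.82
tool_pos: [477.7, -258.3, 69.3]
tcp_rot: [-3.14, 0.003, -0.044]
contact_force: [0.5, -0.3, 0.5]
grip_width: 83.0
finger_force: 0.0
```

```bash
python3 -m creep '[{"hand":0.9,"tx":0.001,"ty":0,"tz":0.035,"spin":0},{"hand":0.9,"tx":0,"ty":0,"tz":0.015,"spin":0},{"hand":0.5,"tx":0,"ty":0,"tz":0,"spin":0},{"hand":0.5,"tx":0,"ty":0,"tz":0,"spin":0},{"hand":0.5,"tx":0,"ty":0,"tz":0,"spin":0}]';python3 -m creep '[{"hand":0.5,"tx":0,"ty":0,"tz":0,"spin":0},{"hand":0.5,"tx":0,"ty":0,"tz":0,"spin":0}]'
```

```text
time: 2.45
tool_pos: [480.3, -259.2, 22.0]
tcp_rot: [3.14, -0.002, -0.046]
contact_force: [-0.2, -0.2, 3.0]
grip_width: 60.2
finger_force: 29.8
time: 2.7
tool_pos: [480.3, -259.2, 22.0]
tcp_rot: [3.14, -0.002, -0.046]
contact_force: [-0.7, -1.0, 6.2]
grip_width: 60.2
finger_force: 29.8
```

```bash
python3 -m creep '[{"hand":0.5,"tx":0,"ty":0,"tz":-0.03,"spin":0},{"hand":0.5,"tx":0,"ty":0,"tz":-0.06,"spin":0},{"hand":0.5,"tx":-0.01,"ty":-0.05,"tz":-0.02,"spin":0},{"hand":0.5,"tx":-0.015,"ty":-0.05,"tz":0,"spin":0},{"hand":0.5,"tx":-0.015,"ty":-0.05,"tz":0,"spin":0}]';python3 -m creep '[{"hand":0.5,"tx":0,"ty":-0.05,"tz":0,"spin":0},{"hand":0.5,"tx":0,"ty":-0.034,"tz":0,"spin":0},{"hand":0.5,"tx":0,"ty":0,"tz":0,"spin":0}]'
python3 - <<'E'
from w import *
look(dict(foot=(542,-27.5,6)),'pics/w3.png')
E
```

```text
time: 3.32
tool_pos: [446.1, -105.6, 131.3]
tcp_rot: [3.141, -0.001, -0.046]
contact_force: [0.1, 0.9, -1.2]
grip_width: 60.3
finger_force: 29.8
time: 3.7
tool_pos: [450.1, -21.1, 131.0]
tcp_rot: [-3.141, -0.0, -0.042]
contact_force: [1.0, 0.2, -0.2]
grip_width: 60.5
finger_force: 29.8
t 3.7 tcp [450.1 -21.1 131. ] [-3.141 -0.    -0.042] w 60.5 F [ 1.   0.2 -0.2]
foot expect px [261.8  66.3] tool delta [ 92.    2.5 125. ]
  seen [265.9 294.7] [349.7 -23.6   6. ] [167.8 759.1] delta [-100.2    6.7  124.9]
```

View pics/w3.png

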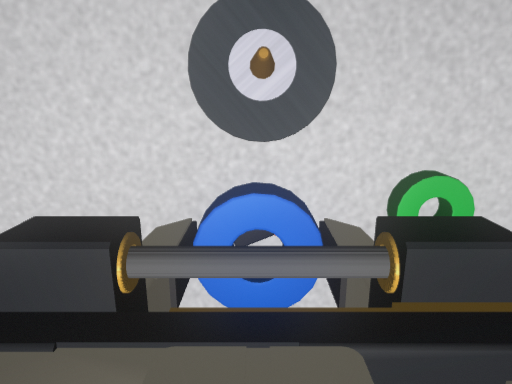

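The foot is at (262,65), matching the expected (262,66). The held ring is centred near (258,250) and its hole is visible. Now I'll measure where the ring sits in the hand.

Run:
```python
from w import *
o=get_obs();c=cams.capture('wrist')
m=masks(c['color'])['blue'].astype(np.uint8);m[:170]=0
k=cv2.convexHull(cv2.findNonZero(m));print(cv2.boundingRect(k))
M=cv2.moments(k);uv=np.array([M['m10'],M['m01']])/M['m00']
P=ray(c,uv,o['tool_pos'][2]-11);print(uv,P.round(1),'ring in tool',delta(o,P).round(1))
S=np.array([542,-27.5,P[2]]);print('shift',(delta(o,S)-delta(o,P)).round(1),'tcp->stand',delta(o,S).round(1))
```

```text
(193, 193, 130, 115)
[257.62589024 251.54409999] [444.4 -21.5 119.9] ring in tool [-5.9 -0.6 11. ]
shift [97.7  1.7  0. ] tcp->stand [91.8  1.2 11. ]
```

```bash
python3 -m creep '[{"hand":0.5,"tx":0.035,"ty":0.0015,"tz":0,"spin":0},{"hand":0.5,"tx":0.035,"ty":0,"tz":0,"spin":0},{"hand":0.5,"tx":0.025,"ty":0,"tz":0,"spin":0},{"hand":0.5,"tx":0,"ty":0,"tz":0,"spin":0},{"hand":0.5,"tx":0,"ty":0,"tz":0,"spin":0}]'
```

```text
time: 4.42
tool_pos: [544.2, -29.6, 130.3]
tcp_rot: [-3.142, 0.002, -0.047]
contact_force: [0.4, 0.7, -0.2]
grip_width: 60.4
finger_force: 29.8
```

Run:
```python
from w import *
c=cams.capture('wrist');cv2.imwrite('pics/w4.png',c['color'][:,:,::-1])
```

```text
(no output)
```

View pics/w4.png

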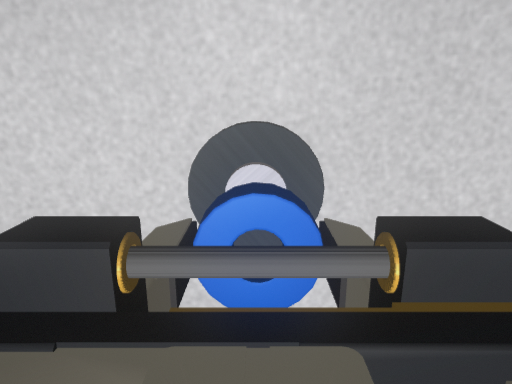

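Ring and foot are aligned laterally (256 vs 258 px). Lowering in stages while watching the force.

```bash
python3 -m creep '[{"hand":0.5,"tx":0,"ty":-0.0015,"tz":0.015,"spin":0},{"hand":0.5,"tx":0,"ty":0,"tz":0.015,"spin":0},{"hand":0.5,"tx":0,"ty":0,"tz":0.01,"spin":0},{"hand":0.5,"tx":0,"ty":0,"tz":0,"spin":0}]';python3 -m creep '[{"hand":0.5,"tx":0,"ty":0,"tz":0.01,"spin":0},{"hand":0.5,"tx":0,"ty":0,"tz":0.01,"spin":0},{"hand":0.5,"tx":0,"ty":0,"tz":0,"spin":0}]'
```

```text
time: 4.97
tool_pos: [544.6, -27.3, 89.5]
tcp_rot: [-3.141, 0.002, -0.046]
contact_force: [0.2, -0.6, -0.2]
grip_width: 60.4
finger_force: 29.8
time: 5.35
tool_pos: [544.7, -27.3, 69.8]
tcp_rot: [-3.141, 0.002, -0.046]
contact_force: [0.6, -0.1, -0.6]
grip_width: 60.5
finger_force: 29.8
```

```bash
python3 -m creep '[{"hand":0.5,"tx":0,"ty":0,"tz":0.01,"spin":0},{"hand":0.5,"tx":0,"ty":0,"tz":0.008,"spin":0},{"hand":0.5,"tx":0,"ty":0,"tz":0.003,"spin":0},{"hand":0.5,"tx":0,"ty":0,"tz":0,"spin":0},{"hand":0.5,"tx":0,"ty":0,"tz":0,"spin":0}]'
```

```text
time: 5.98
tool_pos: [545.5, -27.5, 49.9]
tcp_rot: [3.141, -0.0, -0.046]
contact_force: [0.6, 0.6, -0.3]
grip_width: 60.5
finger_force: 29.8
```

```bash
python3 -m creep '[{"hand":0.5,"tx":-0.001,"ty":0,"tz":0.002,"spin":0},{"hand":0.5,"tx":0,"ty":0,"tz":0.002,"spin":0},{"hand":0.5,"tx":0,"ty":0,"tz":0.001,"spin":0},{"hand":0.5,"tx":0,"ty":0,"tz":0,"spin":0},{"hand":0.5,"tx":0,"ty":0,"tz":0,"spin":0}]'
```

```text
time: 6.6
tool_pos: [544.4, -27.4, 44.7]
tcp_rot: [3.141, -0.0, -0.046]
contact_force: [0.0, -0.2, -1.3]
grip_width: 60.4
finger_force: 29.8
```

```bash
python3 -m creep '[{"hand":0.9,"tx":0,"ty":0,"tz":0,"spin":0},{"hand":0.9,"tx":0,"ty":0,"tz":0,"spin":0},{"hand":0.9,"tx":0,"ty":0,"tz":-0.01,"spin":0},{"hand":0.9,"tx":0,"ty":0,"tz":-0.05,"spin":0},{"hand":0.9,"tx":0,"ty":0,"tz":-0.06,"spin":0}]'; python3 -m creep '[{"hand":0.9,"tx":-0.04,"ty":0,"tz":0,"spin":0},{"hand":0.9,"tx":-0.05,"ty":0,"tz":0,"spin":0},{"hand":0.7,"tx":0,"ty":0,"tz":0,"spin":0}]'
python3 - <<'E'
from w import *
look(dict(blue=(542,-27.5,33)),'pics/w5.png');look(dict(red=(449,222,11)))
E
```

```text
time: 7.22
tool_pos: [543.7, -27.3, 165.9]
tcp_rot: [-3.141, 0.002, -0.046]
contact_force: [2.0, 0.0, -0.1]
grip_width: 82.5
finger_force: 0.0
time: 7.6
tool_pos: [451.0, -22.6, 165.2]
tcp_rot: [-3.141, 0.002, -0.046]
contact_force: [0.8, -0.1, -0.1]
grip_width: 76.5
finger_force: 0.0
t 7.6 tcp [451.  -22.6 165.2] [-3.141e+00  2.000e-03 -4.600e-02] w 76.5 F [ 0.8 -0.1 -0.1]
blue expect px [259.4  68. ] tool delta [ 91.5   0.8 132. ]
  seen [258.4  66.2] [543.4 -26.8  33. ] [68.2 72.1] delta [ 92.8  -0.  131.9]
t 7.65 tcp [453.6 -23.1 165.7] [ 3.141e+00 -1.000e-03 -4.600e-02] w 73.2 F [ 1.1 -1.4  0. ]
red expect px [ -9.1 194.7] tool delta [ -16.  -244.7  154.6]
  none min() iterable argument is empty
```

View pics/w5.png

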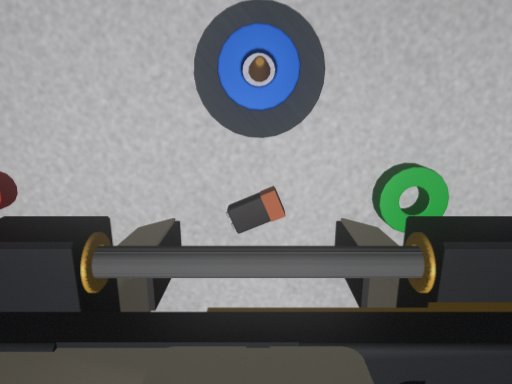

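The blue ring lies flat and centred round the spindle at (259,66). Next is the red one, visible at the left edge at (5,190).

```bash
python3 -m creep '[{"hand":0.7,"tx":-0.02,"ty":-0.05,"tz":0,"spin":0},{"hand":0.7,"tx":-0.02,"ty":-0.05,"tz":0,"spin":0},{"hand":0.7,"tx":-0.02,"ty":-0.05,"tz":0,"spin":0},{"hand":0.7,"tx":-0.02,"ty":-0.05,"tz":0,"spin":0},{"hand":0.7,"tx":-0.02,"ty":-0.045,"tz":0,"spin":0}]'; python3 -m creep '[{"hand":0.7,"tx":0,"ty":0,"tz":0,"spin":0},{"hand":0.7,"tx":0,"ty":0,"tz":0,"spin":0}]'
python3 - <<'E'
from w import *
look(dict(red=(449,222,11)),'pics/w6.png')
E
```

```text
time: 8.32
tool_pos: [366.5, 228.4, 165.2]
tcp_rot: [-3.141, -0.002, -0.045]
contact_force: [0.4, -0.7, 0.5]
grip_width: 64.2
finger_force: 0.0
time: 8.57
tool_pos: [366.6, 226.3, 164.8]
tcp_rot: [3.141, -0.001, -0.045]
contact_force: [0.0, -0.2, -0.7]
grip_width: 64.3
finger_force: 0.0
t 8.575 tcp [366.6 226.3 164.8] [ 3.141e+00 -1.000e-03 -4.500e-02] w 64.3 F [ 0.  -0.2 -0.7]
red expect px [259.1  82.1] tool delta [ 82.3   0.6 153.9]
  seen [258.7  81.4] [449.6 222.3  11. ] [38.4 40. ] delta [ 82.9   0.2 153.9]
```

View pics/w6.png

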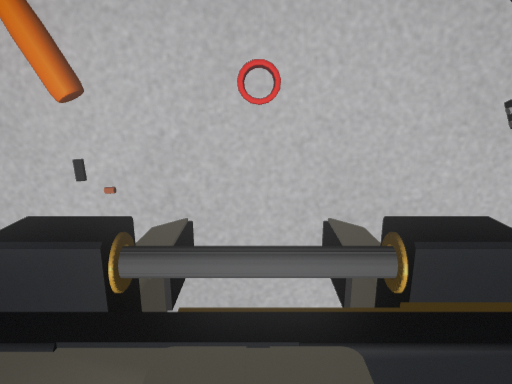

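Red lies flat at (259,81), clear of everything.

```bash
python3 -m creep '[{"hand":0.7,"tx":0.042,"ty":0,"tz":0,"spin":0},{"hand":0.7,"tx":0.041,"ty":0,"tz":0.03,"spin":0},{"hand":0.7,"tx":0,"ty":0,"tz":0.05,"spin":0},{"hand":0.7,"tx":0,"ty":0,"tz":0.03,"spin":0},{"hand":0.7,"tx":0,"ty":0,"tz":0,"spin":0}]'
```

```text
time: 9.25
tool_pos: [448.0, 220.5, 52.8]
tcp_rot: [3.14, 0.005, -0.048]
contact_force: [0.4, -0.6, 0.2]
grip_width: 64.2
finger_force: 0.0
```

```bash
python3 -m creep '[{"hand":0.7,"tx":0.001,"ty":-0.001,"tz":0.02,"spin":0},{"hand":0.7,"tx":0,"ty":0,"tz":0.013,"spin":0},{"hand":0.7,"tx":0,"ty":0,"tz":0,"spin":0},{"hand":0.2,"tx":0,"ty":0,"tz":0,"spin":0},{"hand":0.2,"tx":0,"ty":0,"tz":0,"spin":0}]';python3 -m creep '[{"hand":0.2,"tx":0,"ty":0,"tz":0,"spin":0},{"hand":0.2,"tx":0,"ty":0,"tz":0,"spin":0},{"hand":0.2,"tx":0,"ty":0,"tz":0,"spin":0}]'
```

```text
time: 9.88
tool_pos: [450.2, 223.4, 22.5]
tcp_rot: [-3.141, -0.001, -0.046]
contact_force: [-0.0, -0.4, 0.5]
grip_width: 48.7
finger_force: 0.0
time: 10.25
tool_pos: [449.9, 223.3, 22.1]
tcp_rot: [-3.141, -0.001, -0.046]
contact_force: [-0.1, -1.2, 4.4]
grip_width: 35.5
finger_force: 30.0
```

```bash
python3 -m creep '[{"hand":0.2,"tx":0,"ty":0,"tz":-0.04,"spin":0},{"hand":0.2,"tx":0,"ty":0,"tz":-0.05,"spin":0},{"hand":0.2,"tx":0,"ty":0.04,"tz":-0.025,"spin":0},{"hand":0.2,"tx":0.005,"ty":0.05,"tz":0,"spin":0},{"hand":0.2,"tx":0.006,"ty":0.05,"tz":0,"spin":0}]';python3 -m creep '[{"hand":0.2,"tx":0,"ty":0.05,"tz":0,"spin":0},{"hand":0.2,"tx":0,"ty":0.04,"tz":0,"spin":0},{"hand":0.2,"tx":0,"ty":0.016,"tz":0,"spin":0},{"hand":0.2,"tx":0,"ty":0,"tz":0,"spin":0}]'
python3 - <<'E'
from w import *
look(dict(blue=(542.7,-27.2,33)),'pics/w7.png')
E
```

```text
time: 10.88
tool_pos: [454.2, 81.7, 137.1]
tcp_rot: [3.142, -0.001, -0.045]
contact_force: [0.4, 0.4, 0.5]
grip_width: 35.5
finger_force: 30.0
time: 11.38
tool_pos: [449.4, -23.3, 136.6]
tcp_rot: [-3.141, 0.0, -0.048]
contact_force: [-0.6, -0.7, 0.1]
grip_width: 34.9
finger_force: 30.0
t 11.375 tcp [449.4 -23.3 136.6] [-3.141  0.    -0.048] w 34.9 F [-0.6 -0.7  0.1]
blue expect px [257.7  61. ] tool delta [ 93.4  -0.6 103.6]
  seen [256.8  60.2] [543.2 -26.6  33. ] [68.8 73.1] delta [ 93.9  -1.2 103.6]
```

View pics/w7.png

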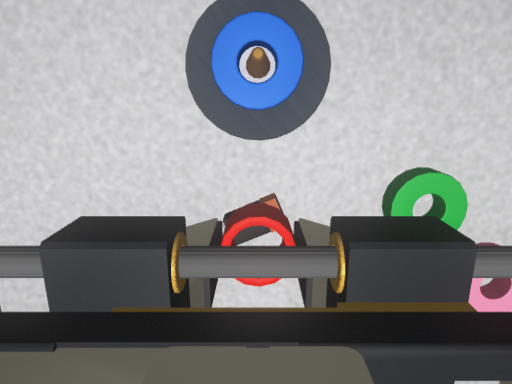

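Blue is still seated at (257,61). Red is held level at (258,250), centred on the spindle column.

```bash
python3 -m creep '[{"hand":0.2,"tx":0.035,"ty":0,"tz":0,"spin":0},{"hand":0.2,"tx":0.035,"ty":0,"tz":0,"spin":0},{"hand":0.2,"tx":0.024,"ty":0,"tz":0,"spin":0},{"hand":0.2,"tx":0,"ty":0,"tz":0,"spin":0},{"hand":0.2,"tx":0,"ty":0,"tz":0,"spin":0}]'
```

```text
time: 12.05
tool_pos: [542.3, -26.0, 136.3]
tcp_rot: [-3.141, 0.002, -0.044]
contact_force: [0.2, -0.3, -0.7]
grip_width: 35.5
finger_force: 30.0
```

```bash
python3 -m creep '[{"hand":0.2,"tx":0.001,"ty":0.001,"tz":0.015,"spin":0},{"hand":0.2,"tx":0,"ty":0,"tz":0.015,"spin":0},{"hand":0.2,"tx":0,"ty":0,"tz":0.008,"spin":0},{"hand":0.2,"tx":0,"ty":0,"tz":0,"spin":0}]';python3 -m creep '[{"hand":0.2,"tx":0,"ty":0,"tz":0.008,"spin":0},{"hand":0.2,"tx":0,"ty":0,"tz":0.008,"spin":0},{"hand":0.2,"tx":0,"ty":0,"tz":0.006,"spin":0},{"hand":0.2,"tx":0,"ty":0,"tz":0,"spin":0}]'
```

```text
time: 12.55
tool_pos: [543.6, -28.4, 97.7]
tcp_rot: [-3.141, 0.002, -0.046]
contact_force: [-0.5, -0.2, -0.5]
grip_width: 35.5
finger_force: 30.0
time: 13.05
tool_pos: [543.9, -28.3, 76.1]
tcp_rot: [-3.142, 0.001, -0.046]
contact_force: [-0.1, -0.5, -0.8]
grip_width: 35.0
finger_force: 30.0
```

Target TCP z is about 66 (ring bottom at 44).

```bash
python3 -m creep '[{"hand":0.2,"tx":0,"ty":0,"tz":0.005,"spin":0},{"hand":0.2,"tx":0,"ty":0,"tz":0.003,"spin":0},{"hand":0.2,"tx":0,"ty":0,"tz":0.001,"spin":0},{"hand":0.2,"tx":0,"ty":0,"tz":0,"spin":0},{"hand":0.2,"tx":0,"ty":0,"tz":0,"spin":0}]'
```

```text
time: 13.68
tool_pos: [544.4, -28.4, 67.8]
tcp_rot: [3.141, -0.0, -0.046]
contact_force: [0.3, 0.4, 0.1]
grip_width: 35.6
finger_force: 30.0
```

```bash
python3 -m creep '[{"hand":0.2,"tx":0,"ty":0,"tz":0.001,"spin":0},{"hand":0.2,"tx":0,"ty":0,"tz":0,"spin":0},{"hand":0.7,"tx":0,"ty":0,"tz":0,"spin":0},{"hand":0.7,"tx":0,"ty":0,"tz":0,"spin":0},{"hand":0.7,"tx":0,"ty":0,"tz":0,"spin":0}]'; python3 -m creep '[{"hand":0.7,"tx":0,"ty":0,"tz":-0.01,"spin":0},{"hand":0.7,"tx":0,"ty":0,"tz":-0.04,"spin":0},{"hand":0.7,"tx":0,"ty":0,"tz":-0.05,"spin":0},{"hand":0.7,"tx":-0.045,"ty":0,"tz":0,"spin":0},{"hand":0.7,"tx":-0.045,"ty":0,"tz":0,"spin":0}]'; python3 -m creep '[{"hand":0.7,"tx":0,"ty":0,"tz":0,"spin":0},{"hand":0.7,"tx":0,"ty":0,"tz":0,"spin":0}]'
python3 - <<'E'
from w import *
look(dict(blue=(542.7,-27.2,33),red=(542.7,-27.2,55)),'pics/w8.png')
c=cams.capture('scene');cv2.imwrite('pics/s8.png',cv2.resize(c['color'][110:270,110:310,::-1],None,fx=3,fy=3))
E
```

```text
time: 14.3
tool_pos: [544.3, -28.4, 66.7]
tcp_rot: [3.141, -0.0, -0.046]
contact_force: [0.1, 0.0, -0.2]
grip_width: 60.8
finger_force: 0.0
time: 14.92
tool_pos: [453.7, -24.3, 167.9]
tcp_rot: [3.141, -0.002, -0.046]
contact_force: [0.1, -0.2, 0.6]
grip_width: 64.4
finger_force: 0.0
time: 15.18
tool_pos: [455.4, -24.5, 167.7]
tcp_rot: [3.141, -0.003, -0.046]
contact_force: [0.4, -0.5, -0.6]
grip_width: 64.4
finger_force: 0.0
t 15.175 tcp [455.4 -24.5 167.7] [ 3.141e+00 -3.000e-03 -4.600e-02] w 64.4 F [ 0.4 -0.5 -0.6]
blue expect px [256.7  74.4] tool delta [ 87.   -1.4 134.9]
  seen [255.9  74.4] [542.7 -26.6  33. ] [67.4 71.2] delta [ 87.   -2.  134.9]
red expect px [256.7  71.9] tool delta [ 87.   -1.3 112.9]
  seen [257.2  69.7] [544.2 -27.7  55. ] [38.9 41.2] delta [ 88.5  -0.9 112.9]
```

View pics/w8.png

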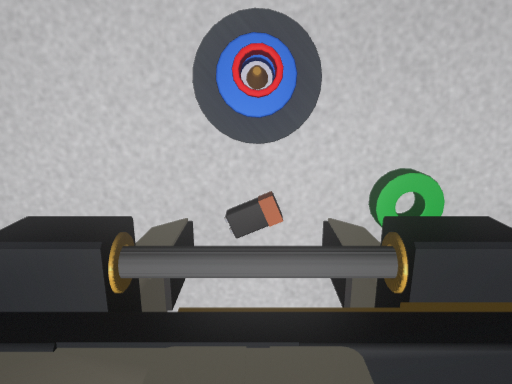

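View pics/s8.png

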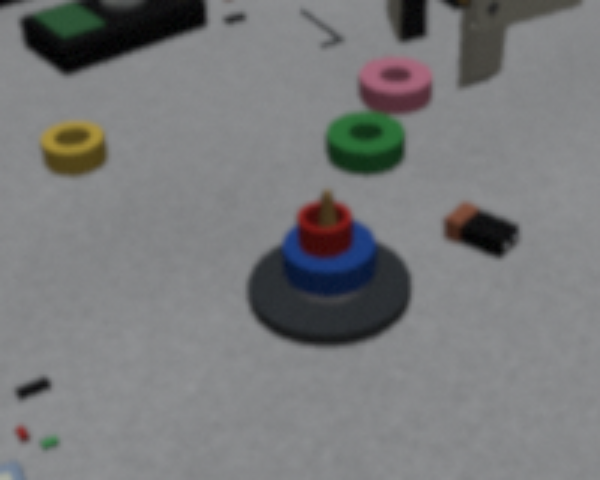

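Both views show blue seated on the shoulder with red flat on top, concentric with the spindle (wrist (257,72), scene crop (327,230)). Yellow hasn't moved and the gripper is clear.

```bash
python3 -c "
from plant import close_job;print(close_job())"
```

```text
the job is handed in; nothing more can be done
None
```

The roller is rebuilt and handed in: blue ring flat on the shoulder, red ring flat on top of it, yellow ring left untouched; robot time was about 15 s and the hand-in returned no verdict.

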